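Load spice jars into the feed chute

ROBOT

A 7-joint arm with a two-finger parallel gripper is mounted at the origin on the work surface. World frame = base frame: x ahead of the robot, y to its left, z up, the work surface at z = 0. Lengths are in m, angles in rad, forces in N, time in s.
With the tool pointing down it reaches from about 0.4 to 0.9 m from the base axis. Payload 5.5 kg.
Tool frame: the origin (TCP) lies midway between the tips of the shut fingers; the grasp point (between the pads) lies 19 mm behind it; z points along the fingers, y is the line along which they close (so a half turn about z gives the same grasp; the last joint's range is limited). The gripper opens to 92 mm and grips with 3 to 60 N. Pads are 19 mm wide; open, the fingers measure 130 mm over their backs; the gripper's body (75 mm by 190 mm) begins 47 mm behind the grasp point.
Start: joints at [-0.876, 0.501, -0.427, 1.55, 0.221, 1.138, -0.21], TCP at [0.272, 0.59, 0.227] pointing down, gripper open.
Joint ranges: [-2.88, 2.88], [-0.31, 2.03], [-1.54, 1.56], [0.2, 2.42], [-1.41, 4.55], [0.19, 2.02], [-2.57, 2.57]. Speed limits (rad/s): [2.57, 2.57, 3.14, 3.14, 3.14, 3.14, 3.14].

INTERFACE

Orientations are given as [roll, pitch, yaw] about the fixed x, y, z axes, in that order (R = Rz(yaw) Ry(pitch) Rx(roll)).
In Python, from rig import ctrl gives the robot as it stands.
- The arm moves only by the tool arm_command, never from a script. Its argument "increments" is one flat list of numbers, 6 for each row, row after row: the shift along the world's x, y, z as a fraction of full scale, then the turn, a rotation vector about the world's x, y, z as a fraction of full scale. A call has 1 to 8 rows; each row is the pose to reach, as a shift and turn from the pose commanded when the call began, turning the shorter way round; what a row does not reach only later rows make up. Full scale, the value 1, is 1 m for a shift and 360 degrees for a turn. A row lasts 1/10 s, in which the tool goes at most 50 mm and 8.59 degrees, less where a joint would pass 70% of its speed; a pose out of reach is approached as far as the arm can. A call with a number of a shift or a turn outside -1 to 1 is refused whole. A call with a gripper value outside its range is refused whole. "gripper" is the gripper's target within -1 to 1 (shut at 1, half-way at 0, fully open at -1), set as the call begins (left out, the last holds). The fingers move at their own pace and stop on an object; "grip_force" is the grip in N (left out, the last holds). Time passes only in rows, so rows that repeat a pose let the fingers close. It gives the time, the measured TCP pose, the force, the opening and the grip force at its end, in the units of the state.
- ctrl.sense(): the state, without advancing time (a new reading comes with each control period).
- ctrl.camera(name): name is "scene" or "top" or "wrist"; returns the picture (400x640x3 uint8, red, green, blue); there is no depth.
- ctrl.camera_info(name): a dict with "K" (3x3 intrinsics, pixels), "R" (3x3) and "t" (3): a world point X has camera coordinates R X + t; the wrist camera has in their place "mount" (4x4, takes a point from camera to tool coordinates, whose origin is the TCP and whose axes are the flange's). Camera axes: x right, y down, z forward; pixel columns grow to the right and rows downward; lengths in m; the calibration is good to about 2 mm. A picture is of the moment at which its call begins: read the wrist's pose just before it. camera_info takes no time and is no camera call.
- ctrl.finish_job(): hands the job in; it is judged then, once.
Trained networks look in the newest picture that a camera, given by its name, has taken for a name from the list of things; names that differ only in an ending like _2 or _b are one class to them, and where a whole thing is asked for, a point or a joint stands for the part that bears it (a point fixed in the world has none). Each returns a list of dicts, best first, with "confidence" (0 to 1); they miss things now and then, are a little off and sometimes report something else, mostly with a low value. They report only what shows in the picture. A call takes as long as a camera call.
- ctrl.boxes_of(camera, target): "centre" ([column, row] in pixels, amid what is visible of it).
- ctrl.pinpoint(camera, target): "centre" ([column, row] in pixels: a listed point, or the origin of a listed thing).
The state is a dict: "time": time; "joints": joint angles; "joint_vel": joint speeds; "joint_efforts": joint torques, N m; "ee_pos": TCP position; "tool_rot": TCP orientation; "ft_force": force on the tool from outside, world axes, zero at the start; "moment": the same for the moment, N m; "gripper_width": finger opening in m; "grasp_force": force on a finger pad.
Only numpy, scipy, OpenCV 4.12 (cv2) and the standard library are available. Lean on these libraries where they do the work, as an engineer would, in place of code of your own. Each camera call takes 0.05 s, during which the arm holds its last target. There are 200 camera calls.

TASK

Load both square spice jars into the sloping feed chute, one behind the other, each lying flat between the rails with its cap uphill and its base downhill. The lower jar must be fully home against the stop and the other fully home against the lower jar's cap; a jar may stick on the slope, so feel that it is home. It is glass: set the jars down rather than drop them, and leave the bowl, the tub and the spoon where they are.

Things in the scene. Friction and masses are not known exactly. Their poses are not given: they have to be found in the camera images.
- bed: Bed of the fixed feed chute: a bare aluminium channel 300 mm long, 72 mm wide, sloping 33 degrees. Origin at its low end: on the bed's top surface, centre line, at the stop's uphill face, 45 mm above the table. x points uphill along the bed, z square off its surface, y across. Two side rails, 58 mm apart inside, 4 mm thick, rise 8 mm above the bed. Where it stands and faces varies.
- top_end (a point): Middle of the bed's upper end, on its top surface; open, no wall. A jar's friction on the bed varies and is close to the slope: a released jar may slide down by itself or stick where it is. Nothing stands within 35 mm of the bed's sides.
- seat_1 (a point): Where the origin of the lower jar is when it is home against the stop: 54 mm up the bed and 25 mm off its surface. The stop is a steel plate across the low end, 8 mm thick and 42 mm high above the bed.
- seat_2 (a point): Where the origin of the upper jar is when it is home against the lower jar's cap: 162 mm up the bed and 25 mm off its surface.
- jar_a: Square amber-glass spice jar with paper label and round black screw cap. Body 50 x 50 mm, 88 mm long; cap 40 mm across, 20 mm long; 108 mm in all; 0.17 to 0.31 kg. Origin on its axis, 54 mm from base and from cap top; z axis runs base to cap, x and y square to the flat sides. It starts standing on its base on the table.
- jar_b: Square amber-glass spice jar with paper label and round black screw cap. Body 50 x 50 mm, 88 mm long; cap 40 mm across, 20 mm long; 108 mm in all; 0.17 to 0.31 kg. Origin on its axis, 54 mm from base and from cap top; z axis runs base to cap, x and y square to the flat sides. It starts lying on one flat side on the table, cap to either side or away from the robot.
- cap_a (a point): Centre of the top of jar_a's cap.
- cap_b (a point): Centre of the top of jar_b's cap.
- bowl: Bystander: steel bowl, 170 mm across, 65 mm high, loose. Origin under its centre.
- tub: Bystander: round tub with a white lid, 80 mm across, 90 mm high, loose. Origin under its centre.
- spoon: Bystander: spoon with wooden handle and metal bowl, 200 mm long, lying flat, loose. Origin near its middle.

How it is judged:
By the outcome, as a careful person would: the job done as asked, in the order asked, and still so for the second after the job is handed in, with the robot touching nothing.
It also fails if it takes over 72 s, if anything falls off the work surface, if the arm or the gripper's body presses on something with over 40 N, if the wrist force passes 120 N, or if a joint passes its speed limit or range.

## Working session

There is one attempt and no reset: what is moved stays moved. The work goes in short steps, Python scripts to look and compute and a tool call to move; the robot and the scene stay as the last step left them, time stands still between calls to the robot, and variables do not carry over. Pictures are saved under pics/ and viewed, at most 13 in all, crops included, and the job is handed in when it is done.

Besides the shell and the picture viewer there is one more tool, called as name(argument=value, ...) on one line, values as JSON. arm_command: Moves the arm, as the interface text tells. Its arguments: {"type":"object","properties":{"increments":{"type":"array"},"gripper":{"type":"number"},"grip_force":{"type":"number"}},"required":["increments"]}

```bash
ls; mkdir -p pics; cat > h.py <<'E'
import numpy as np, cv2
from rig import ctrl
from scipy.spatial.transform import Rotation as Ro
def proj(cam,X):
    i=ctrl.camera_info(cam);X=np.atleast_2d(X);c=X@np.array(i['R']).T+np.array(i['t']);p=c@np.array(i['K']).T
    return p[:,:2]/p[:,2:]
def ray(cam,px):
    i=ctrl.camera_info(cam);R=np.array(i['R']);t=np.array(i['t'])
    d=R.T@np.linalg.inv(i['K'])@np.array([px[0],px[1],1.]);return -R.T@t,d/np.linalg.norm(d)
def atz(cam,px,z):
    o,d=ray(cam,px);return o+d*(z-o[2])/d[2]
def tri(pa,pb,ca='scene',cb='top'):
    o1,d1=ray(ca,pa);o2,d2=ray(cb,pb)
    s=np.linalg.lstsq(np.c_[d1,-d2],o2-o1,rcond=None)[0]
    a=o1+s[0]*d1;b=o2+s[1]*d2;return (a+b)/2,np.linalg.norm(a-b)
E
python3 - <<'E'
from h import *
np.set_printoptions(precision=3,suppress=True)
for c in ['scene','top']:
    im=ctrl.camera(c);cv2.imwrite(f'pics/{c}0.png',im[:,:,::-1])
    o,_=ray(c,[0,0]);print(c,o)
    for n in ['bed','top_end','seat_1','seat_2','jar_a','cap_a','bowl','tub','spoon']:
        print(n,[(np.round(d['centre'],1).tolist(),round(d['confidence'],2)) for d in ctrl.pinpoint(c,n)])
s=ctrl.sense();print({k:np.round(v,3) for k,v in s.items()})
E
```

```text
pics
scene [1.433 0.015 0.803]
bed [([353.3, 192.3], 0.89)]
top_end [([438.9, 150.5], 0.93)]
seat_1 [([396.5, 161.7], 0.69), ([365.7, 177.3], 0.59)]
seat_2 [([396.5, 161.7], 0.69), ([365.7, 177.3], 0.59)]
jar_a [([200.9, 191.7], 0.89), ([289.2, 200.6], 0.69)]
cap_a [([283.3, 184.1], 0.69), ([213.8, 198.5], 0.55)]
bowl [([220.8, 267.9], 0.65)]
tub [([303.0, 257.7], 0.93)]
spoon [([367.0, 272.8], 0.61), ([211.5, 198.6], 0.31)]
top [0.391 0.051 1.292]
bed [([285.5, 247.6], 0.57)]
top_end [([189.5, 240.3], 0.85)]
seat_1 [([244.8, 241.5], 0.77), ([271.7, 246.8], 0.63)]
seat_2 [([244.8, 241.5], 0.77), ([271.7, 246.8], 0.63)]
jar_a [([438.1, 257.8], 0.7), ([348.2, 228.0], 0.57)]
cap_a [([349.9, 224.3], 0.69), ([428.5, 246.4], 0.69)]
bowl [([405.2, 165.3], 0.96)]
tub [([336.4, 173.8], 0.91)]
spoon [([285.5, 159.8], 0.7)]
{'time': np.float64(1.0), 'joints': array([-0.876,  0.501, -0.427,  1.55 ,  0.221,  1.138, -0.21 ]), 'joint_vel': array([ 0.001, -0.001,  0.001,  0.   ,  0.001, -0.002, -0.001]), 'joint_efforts': array([ -0.   , -56.646,  -5.811, -27.951,  -0.067,   0.021,   0.   ]), 'ee_pos': array([0.272, 0.59 , 0.227]), 'tool_rot': array([ 3.142, -0.   ,  2.71 ]), 'ft_force': array([ 0.739,  0.306, -0.62 ]), 'moment': array([-0.016,  0.026,  0.028]), 'grasp_force': np.float64(0.0), 'gripper_width': np.float64(0.092)}
```

View pics/scene0.png

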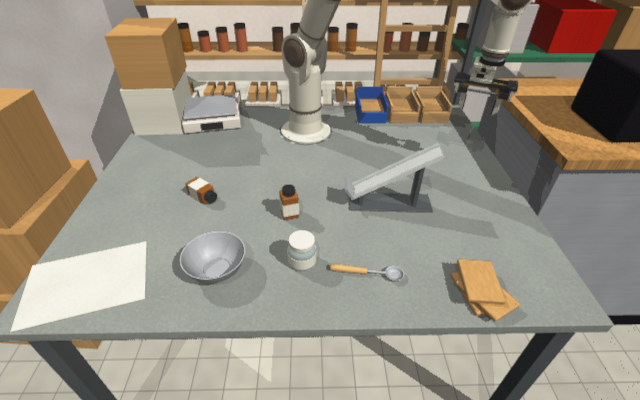

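View pics/top0.png

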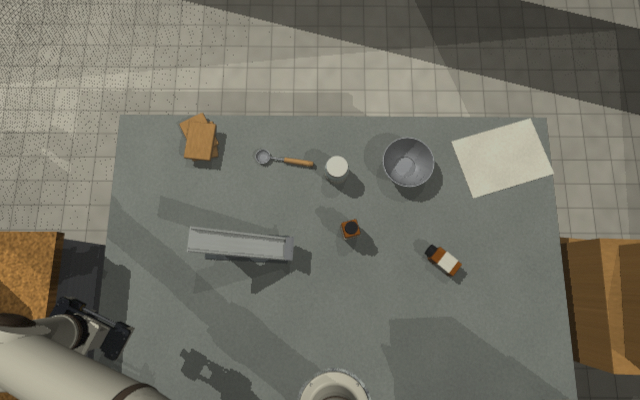

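The scene view shows the chute rising to the left of the robot from about (350,190) to (440,150). Jar A stands at (289,202) and jar B lies at (201,190) with its cap toward (210,197). The top view puts the chute from (292,247) up to (189,241), jar A at (350,229) and jar B at (444,260), with its cap up-left at (432,250).

```bash
python3 - <<'E'
from h import *
from scipy.optimize import least_squares
np.set_printoptions(precision=4,suppress=True)
c33,s33=np.cos(np.radians(33)),np.sin(np.radians(33))
def bedpt(p,u,v,w):
    x,y,a=p;xh=np.array([np.cos(a),np.sin(a),0]);yh=np.array([-np.sin(a),np.cos(a),0]);z=np.array([0,0,1.])
    return np.array([x,y,.045])+u*(c33*xh+s33*z)+v*yh+w*(-s33*xh+c33*z)
obs=[('scene',(.3,0,0),(438.9,150.5)),('scene',(.162,0,.025),(396.5,161.7)),('scene',(.054,0,.025),(365.7,177.3)),('scene',(0,0,0),(353.3,192.3)),
('top',(.3,0,0),(189.5,240.3)),('top',(.162,0,.025),(244.8,241.5)),('top',(.054,0,.025),(271.7,246.8)),('top',(0,0,0),(285.5,247.6))]
f=lambda p:np.concatenate([proj(c,bedpt(p,*u))[0]-q for c,u,q in obs])
r=least_squares(f,[.42,.13,1.5],loss='soft_l1',f_scale=1.5);print('bed',r.x,'top',bedpt(r.x,.3,0,0));print(f(r.x).reshape(-1,2))
np.save('bed.npy',r.x)
print('A cap',tri((283.3+5,186),(349.9,225)),'top@.108',atz('top',(350.5,227),.108), 'org',tri((289.2,200.6),(348.2,228)))
print('A org',atz('top',(348.2,228.0),.054),atz('scene',(289.2,200.6),.054))
print('B org',tri((200.9,191.7),(438.1,257.8)),atz('top',(438.1,257.8),.025),atz('scene',(200.9,191.7),.025))
print('B cap',atz('top',(428.5,246.4),.025),atz('scene',(213.8,198.5),.025))
for n,q in [('bowl',(405,165)),('tub',(336,173)),('spoon',(285,160))]: print(n,atz('top',q,.03))
# outlines of bed edges overlay + crops
T=ctrl.camera('top').copy();S=ctrl.camera('scene').copy()
def crop(im,x,y,w,h,k):return cv2.resize(im[y:y+h,x:x+w],None,fx=k,fy=k,interpolation=cv2.INTER_CUBIC)
a=crop(T,325,205,50,50,6);b=crop(T,415,232,50,50,6);d=crop(S,265,175,50,50,6);e=crop(S,178,168,50,50,6)
cv2.imwrite('pics/c1.png',np.vstack([np.hstack([a,b]),np.hstack([d,e])])[:,:,::-1])
def ov(im,cam,x,y,w,h,k):
    g=crop(im,x,y,w,h,k)
    for v in(-.033,.033):
        P=proj(cam,[bedpt(r.x,0,v,.008),bedpt(r.x,.3,v,.008)]);P=((P-[x,y]+.5)*k).astype(int);cv2.line(g,tuple(map(int,P[0])),tuple(map(int,P[1])),(255,0,0),1)
    P=((proj(cam,[bedpt(r.x,0,-.036,.042),bedpt(r.x,0,.036,.042)])-[x,y]+.5)*k).astype(int);cv2.line(g,tuple(map(int,P[0])),tuple(map(int,P[1])),(0,255,0),1)
    return g
cv2.imwrite('pics/c2.png',np.vstack([ov(T,'top',175,215,130,55,6),ov(S,'scene',335,140,130,40,6)])[:,:,::-1])
E
```

```text
bed [0.4842 0.1556 1.5391] top [0.4921 0.4071 0.2084]
[[ 1.7747 -1.8391]
 [-1.7067  1.564 ]
 [-1.949   0.9909]
 [-0.552  -1.7378]
 [-0.5079 -0.6436]
 [-5.1869  1.6016]
 [ 1.4248 -0.9162]
 [-0.6135 -0.0799]]
A cap (array([ 0.5479, -0.0474,  0.1155]), np.float64(0.003969124994498268)) top@.108 [ 0.5427 -0.0477  0.108 ] org (array([ 0.5461, -0.047 ,  0.0566]), np.float64(0.00450904338736465))
A org [ 0.5464 -0.0449  0.054 ] [ 0.5428 -0.0495  0.054 ]
B org (array([ 0.4565, -0.3421,  0.0227]), np.float64(0.012699143507826686)) [ 0.4555 -0.3348  0.025 ] [ 0.4578 -0.3479  0.025 ]
B cap [ 0.4918 -0.3057  0.025 ] [ 0.494  -0.2982  0.025 ]
bowl [ 0.7624 -0.2387  0.03  ]
tub [ 0.7333 -0.0078  0.03  ]
spoon [0.7772 0.1629 0.03  ]
```

View pics/c1.png

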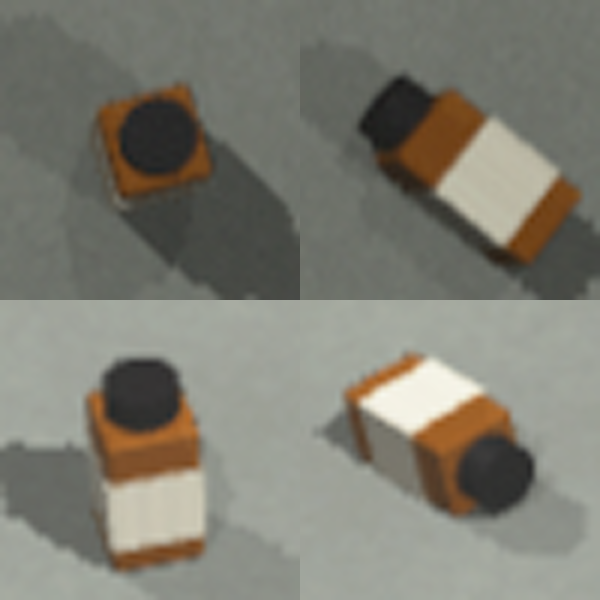

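View pics/c2.png

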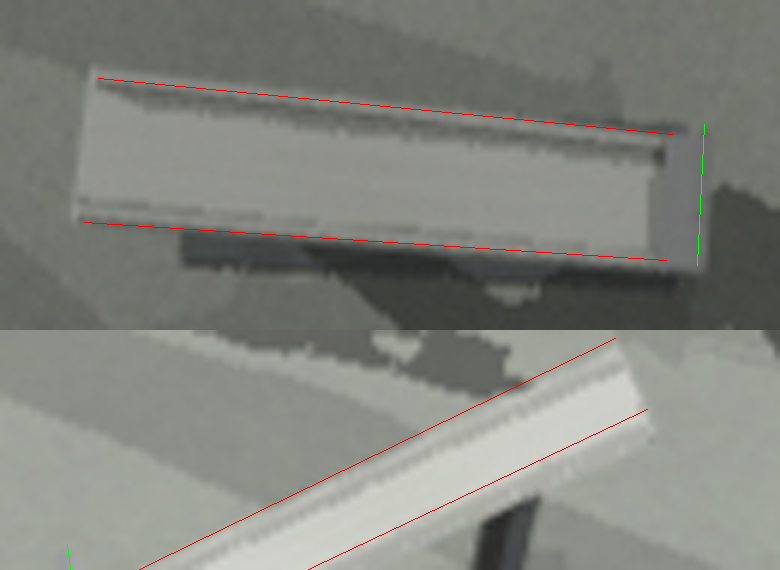

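The crops give jar A's face normals at azimuth about 17° and jar B's cap direction at about 52°. The bed overlay is within about 3 mm, so I'll refine it with the wrist camera from above the chute.

arm_command(increments=[0.1,-0.14,0.12,0,0,-0.09,0.2,-0.28,0.22,0,0,-0.186,0.2,-0.28,0.22,0,0,-0.186,0.2,-0.28,0.22,0,0,-0.186,0.2,-0.28,0.22,0,0,-0.186,0.2,-0.28,0.22,0,0,-0.186,0.2,-0.28,0.22,0,0,-0.186,0.2,-0.28,0.22,0,0,-0.186], gripper=-1)

```text
time: 1.9
ee_pos: [0.4684, 0.3146, 0.4437]
tool_rot: [3.141, -0.001, 1.536]
ft_force: [1.2, 1.0, 0.1]
gripper_width: 0.0922
grasp_force: 0.0
```

arm_command(increments=[0,0,0,0,0,0,0,0,0,0,0,0])

```text
time: 2.1
ee_pos: [0.4687, 0.3154, 0.4431]
tool_rot: [3.14, -0.001, 1.539]
ft_force: [-0.6, 0.9, -1.1]
gripper_width: 0.0918
grasp_force: 0.0
```

```bash
cat >> h.py <<'E'
def pose():
    s=ctrl.sense();return np.array(s['ee_pos']),Ro.from_euler('xyz',s['tool_rot']).as_matrix()
_b0=ctrl.camera_info
WP={}
def wcam():
    p,R=pose();im=ctrl.camera('wrist');i=_b0('wrist');M=np.array(i['mount'])
    Rc=R@M[:3,:3];tc=R@M[:3,3]+p   # camera->world
    WP['w']={'K':np.array(i['K']),'R':Rc.T,'t':-Rc.T@tc};np.savez('w.npz',**WP['w']);return im
def info(n):
    if n=='wrist':
        return WP.get('w') or dict(np.load('w.npz'))
    return _b0(n)
E
sed -i 's/i=ctrl.camera_info(cam)/i=info(cam)/' h.py
python3 - <<'E'
from h import *
np.set_printoptions(precision=4,suppress=True)
print(ctrl.camera_info('wrist')['mount'],ctrl.camera_info('wrist')['K'])
im=wcam();cv2.imwrite('pics/w1.png',im[:,:,::-1])
for n in ['bed','top_end','seat_1','jar_a']:
    print(n,[(np.round(d['centre'],1).tolist(),round(d['confidence'],2)) for d in ctrl.pinpoint('wrist',n)])
s=ctrl.sense();print(s['time'],s['ee_pos'],s['tool_rot'],s['joints'],s['ft_force'])
E
```

```text
[[ 0.0004 -0.9526 -0.3043  0.0831]
 [ 1.      0.0003  0.0004  0.0009]
 [-0.0003 -0.3043  0.9526 -0.1579]
 [ 0.      0.      0.      1.    ]] [[317.5262   0.     316.6247]
 [  0.     317.5262 203.4171]
 [  0.       0.       1.    ]]
bed [([328.1, 234.8], 0.63), ([330.7, 228.6], 0.43)]
top_end [([335.4, 92.5], 0.94)]
seat_1 [([332.5, 189.5], 0.72), ([328.6, 232.4], 0.67)]
jar_a [([352.5, 328.2], 0.86)]
2.35 [0.4665 0.3174 0.4412] [-3.1399  0.0007  1.5444] [-0.5392  0.1931 -0.1275  1.4592  0.0239  1.4926 -0.6926] [-0.5751 -1.2005  0.3155]
```

View pics/w1.png

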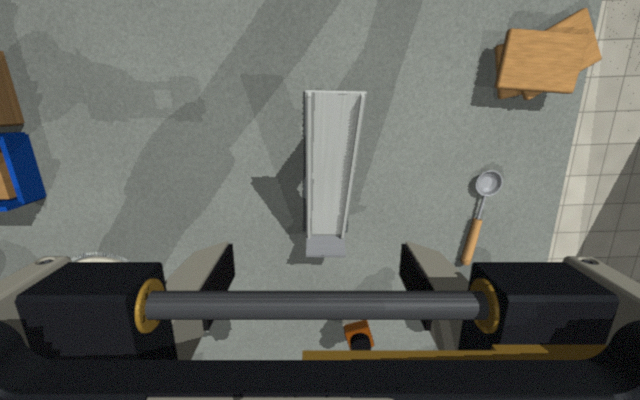

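The wrist view shows the bed's upper end at row 92, columns 305 to 366, the stop joint at about (326,235) and jar A's cap at about (360,342). I'll refit the bed with these points.

```bash
cat >> h.py <<'E'
c33,s33=np.cos(np.radians(33)),np.sin(np.radians(33))
def bedpt(p,u,v,w):
    x,y,a=p;xh=np.array([np.cos(a),np.sin(a),0]);yh=np.array([-np.sin(a),np.cos(a),0]);z=np.array([0,0,1.])
    return np.array([x,y,.045])+u*(c33*xh+s33*z)+v*yh+w*(-s33*xh+c33*z)
def Rtool(zv,yv):
    z=np.array(zv)/np.linalg.norm(zv);y=np.array(yv)-np.dot(yv,z)*z;y/=np.linalg.norm(y);return np.c_[np.cross(y,z),y,z]
def go(p,R,lab=''):
    p0,R0=pose();rv=Ro.from_matrix(R@R0.T).as_rotvec()/(2*np.pi)
    print(lab,'shift',np.round(np.array(p)-p0,4),'turn',np.round(rv,4))
E
python3 - <<'E'
from h import *
from scipy.optimize import least_squares
np.set_printoptions(precision=4,suppress=True)
obs=[('wrist',(.3,0,0),(335.4,92)),('wrist',(0,0,0),(327,235)),('wrist',(-.008,0,.042),(325.7,256)),
('scene',(.3,0,0),(440,150)),('scene',(.054,0,.025),(365.7,177.3)),
('top',(.3,0,0),(189.2,239.6)),('top',(.054,0,.025),(271.7,246.8)),('top',(-.008,0,.042),(175+696/6,215+197/6))]
f=lambda p:np.concatenate([proj(c,bedpt(p,*u))[0]-q for c,u,q in obs])
r=least_squares(f,[.484,.157,1.54],loss='soft_l1');print('bed',r.x,np.degrees(r.x[2]));print(f(r.x).reshape(-1,2));np.save('bed.npy',r.x)
for c in ['wrist','top','scene']:
  g=lambda p:np.concatenate([proj(k,bedpt(p,*u))[0]-q for k,u,q in obs if k==c]); print(c,least_squares(g,r.x).x)
for v in(-.033,.033): print(proj('wrist',bedpt(r.x,.3,v,.008)),proj('wrist',bedpt(r.x,.02,v,.008)))
px=(325+157.5/6,205+138/6);print('Acap',atz('top',px,.108),atz('wrist',(360,340),.108),'scene',atz('scene',(265+142/6-.5,175+ (385-300)/6),.108))
px=(325+154/6,205+143/6);print('Ashoulder',atz('top',px,.088))
px=(445.6,261.4);print('B body',atz('top',px,.05))
a=np.radians(17.);e=np.radians(35.)
h=np.array([np.cos(a),np.sin(a),0]);z=np.array([np.cos(a)*np.cos(e),np.sin(a)*np.cos(e),-np.sin(e)]);y=[np.cos(a-np.pi/2),np.sin(a-np.pi/2),0]
G=np.array([.544,-.047,.060]);R=Rtool(z,y)
go(G+.019*z-.13*z+[0,0,.06],R,'pre')
E
```

```text
bed [0.4828 0.1582 1.5234] 87.28400220673369
[[-0.2021 -0.3529]
 [-1.2333 -0.0998]
 [ 0.1566  0.485 ]
 [ 1.6992 -0.8862]
 [-1.1992  0.8157]
 [-1.0009 -0.8708]
 [ 0.5943 -0.6246]
 [ 1.7935 -0.1086]]
wrist [0.4836 0.158  1.5256]
top [0.4816 0.1593 1.5268]
scene [0.4783 0.1574 1.4985]
[[364.0366  95.9567]] [[344.2047 232.7238]]
[[306.739   94.9795]] [[308.2115 232.211 ]]
Acap [ 0.5397 -0.05    0.108 ] [ 0.5413 -0.0317  0.108 ] scene [ 0.5535 -0.0499  0.108 ]
Ashoulder [ 0.5396 -0.0499  0.088 ]
B body [ 0.4432 -0.3502  0.05  ]
pre shift [-0.0095 -0.391  -0.2575] turn [ 0.1292 -0.0986 -0.1824]
```

arm_command(increments=[-0.012,-0.393,-0.2575,0.129,-0.0986,-0.1824,-0.012,-0.393,-0.2575,0.129,-0.0986,-0.1824,-0.012,-0.393,-0.2575,0.129,-0.0986,-0.1824,-0.012,-0.393,-0.2575,0.129,-0.0986,-0.1824,-0.012,-0.393,-0.2575,0.129,-0.0986,-0.1824,-0.012,-0.393,-0.2575,0.129,-0.0986,-0.1824,-0.012,-0.393,-0.2575,0.129,-0.0986,-0.1824,-0.012,-0.393,-0.2575,0.129,-0.0986,-0.1824])

```text
time: 3.15
ee_pos: [0.4527, 0.0507, 0.2709]
tool_rot: [2.967, -0.576, 0.869]
ft_force: [0.6, 1.2, 0.1]
gripper_width: 0.092
grasp_force: 0.0
```

```bash
cat > preA.py <<'E'
from h import *
np.set_printoptions(precision=4,suppress=True)
import sys
back=float(sys.argv[1]);up=float(sys.argv[2]);x,y0,az=map(float,sys.argv[3:6])
a=np.radians(az);e=np.radians(35.)
z=np.array([np.cos(a)*np.cos(e),np.sin(a)*np.cos(e),-np.sin(e)]);y=[np.cos(a-np.pi/2),np.sin(a-np.pi/2),0]
R=Rtool(z,y);G=np.array([x,y0,.060]);go(G+.019*z-back*z+[0,0,up],R,'pre')
s=ctrl.sense();print(s['time'],s['ee_pos'],s['tool_rot'],s['joints'])
E
python3 preA.py .13 .06 .541 -.049 17
```

```text
pre shift [ 0.0013 -0.1263 -0.0872] turn [ 0.0507 -0.0401 -0.0704]
3.15 [0.4527 0.0507 0.2709] [ 2.9673 -0.576   0.8688] [ 0.0753 -0.2046  0.0299  2.3865 -0.6788  0.5741 -0.1408]
```

The arm is close to its folded joint limits with this approach. I'll come in along +y instead, at azimuth 107°.

```bash
python3 preA.py .13 .06 .541 -.049 107
```

```text
pre shift [ 0.1149 -0.1867 -0.0872] turn [0.0671 0.0078 0.1761]
3.15 [0.4527 0.0507 0.2709] [ 2.9673 -0.576   0.8688] [ 0.0753 -0.2046  0.0299  2.3865 -0.6788  0.5741 -0.1408]
```

arm_command(increments=[0.115,-0.187,0.0,0.067,0.008,0.176,0.115,-0.187,0.0,0.067,0.008,0.176,0.115,-0.187,0.0,0.067,0.008,0.176,0.115,-0.187,0.0,0.067,0.008,0.176,0.115,-0.187,-0.04,0.067,0.008,0.176,0.115,-0.187,-0.087,0.067,0.008,0.176,0.115,-0.187,-0.087,0.067,0.008,0.176,0.115,-0.187,-0.087,0.067,0.008,0.176])

```text
time: 3.95
ee_pos: [0.5683, -0.1356, 0.1808]
tool_rot: [-3.126, -0.927, 1.761]
ft_force: [0.3, -0.1, 0.2]
gripper_width: 0.0918
grasp_force: 0.0
```

arm_command(increments=[0,0,0,0,0,0,0,0,0,0,0,0])

```text
time: 4.15
ee_pos: [0.5702, -0.1341, 0.1844]
tool_rot: [-3.134, -0.922, 1.763]
ft_force: [-0.6, 0.3, 0.6]
gripper_width: 0.0918
grasp_force: 0.0
```

```bash
python3 preA.py .13 .06 .541 -.049 107; python3 - <<'E'
from h import *
im=wcam();cv2.imwrite('pics/w2.png',im[:,:,::-1])
print([(np.round(proj('wrist',[.541,-.049,z]),1)) for z in (.108,.088,.0)])
for n in ['jar_a','cap_a']:
    print(n,[(np.round(d['centre'],1).tolist(),round(d['confidence'],2)) for d in ctrl.pinpoint('wrist',n)])
E
```

```text
pre shift [-0.0026 -0.0019 -0.0007] turn [0.0061 0.0007 0.0156]
4.15 [ 0.5702 -0.1341  0.1844] [-3.1336 -0.9219  1.763 ] [ 0.3866  0.8548  0.2714  1.3776 -0.7634  1.7297  1.045 ]
[array([[303.1, 205.4]]), array([[303.9, 217.3]]), array([[306.6, 257.2]])]
jar_a [([304.1, 232.9], 0.6)]
cap_a [([304.3, 206.5], 0.85), ([499.7, 156.1], 0.62)]
```

View pics/w2.png

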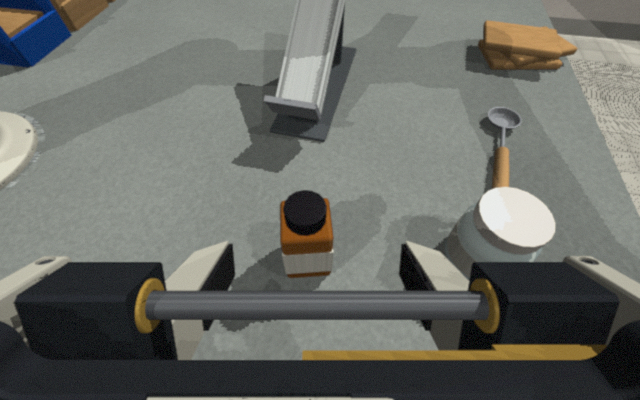

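Jar A's cap shows at (304,206) against a predicted (303,205), so its position holds. I'll use heading 105° and approach.

```bash
python3 preA.py .08 .0 .541 -.049 105;python3 preA.py 0 .0 .541 -.049 105
```

```text
pre shift [-0.016   0.0378 -0.0927] turn [0.0064 0.0012 0.0103]
4.3 [ 0.57   -0.1351  0.1876] [-3.1389 -0.919   1.766 ] [ 0.3869  0.8487  0.2732  1.3792 -0.7632  1.7303  1.0454]
pre shift [-0.033   0.1011 -0.1385] turn [0.0064 0.0012 0.0103]
4.3 [ 0.57   -0.1351  0.1876] [-3.1389 -0.919   1.766 ] [ 0.3869  0.8487  0.2732  1.3792 -0.7632  1.7303  1.0454]
```

arm_command(increments=[-0.016,0.038,-0.045,0.006,0.001,0.01,-0.016,0.038,-0.09,0.006,0.001,0.01,-0.016,0.038,-0.09,0.006,0.001,0.01,-0.022,0.062,-0.107,0.006,0.001,0.01,-0.028,0.086,-0.124,0.006,0.001,0.01,-0.031,0.102,-0.135,0.006,0.001,0.01,-0.031,0.102,-0.135,0.006,0.001,0.01])

```text
time: 5.0
ee_pos: [0.539, -0.0312, 0.0532]
tool_rot: [3.141, -0.96, 1.835]
ft_force: [-0.7, 1.2, 0.4]
gripper_width: 0.0916
grasp_force: 0.0
```

arm_command(increments=[0,0,0,0,0,0,0,0,0,0,0,0,0,0,0,0,0,0,0,0,0,0,0,0,0,0,0,0,0,0,0,0,0,0,0,0,0,0,0,0,0,0,0,0,0,0,0,0], gripper=1, grip_force=25)

```text
time: 5.8
ee_pos: [0.5388, -0.0334, 0.051]
tool_rot: [-3.14, -0.959, 1.831]
ft_force: [-1.7, -1.9, 2.1]
gripper_width: 0.0499
grasp_force: 25.0
```

The fingertips would foul the rails with this grip, so I'll regrip 9 mm further back.

arm_command(increments=[0,0,0,0,0,0,0,0,0,0,0,0,0,0,0,0,0,0,0.0025,-0.009,0,0,0,0,0.0025,-0.009,0,0,0,0,0.0025,-0.009,0,0,0,0], gripper=0.3)

```text
time: 6.4
ee_pos: [0.5423, -0.0429, 0.0509]
tool_rot: [3.141, -0.958, 1.833]
ft_force: [1.0, -2.4, 2.8]
gripper_width: 0.0497
grasp_force: 25.0
```

arm_command(increments=[0,0,0,0,0,0,0,0,0,0,0,0,0,0,0,0,0,0,0,0,0,0,0,0], gripper=1, grip_force=25)

```text
time: 6.8
ee_pos: [0.5419, -0.0422, 0.0509]
tool_rot: [-3.142, -0.959, 1.833]
ft_force: [1.6, -1.6, 2.2]
gripper_width: 0.0499
grasp_force: 25.0
```

arm_command(increments=[0,0,0.05,0,0,0,0,0,0.1,0,0,0,0,0,0.15,0,0,0,0,0,0.2,0,0,0,0,0,0.2,0,0,0,0,0,0.2,0,0,0])

```text
time: 7.4
ee_pos: [0.5416, -0.0421, 0.2511]
tool_rot: [3.141, -0.957, 1.834]
ft_force: [-0.5, 0.0, -3.2]
gripper_width: 0.0501
grasp_force: 25.0
```

```bash
cat > place.py <<'E'
# usage: u w dz_tilt(elev deg) offu offw : grasp-point offsets in jar frame (along cap axis, toward tool side)
from h import *
np.set_printoptions(precision=4,suppress=True)
import sys
u,w,el,gu,gw=map(float,sys.argv[1:6]);b=np.load('bed.npy')
a=b[2];e=np.radians(el)
z=np.array([np.cos(a)*np.cos(e),np.sin(a)*np.cos(e),-np.sin(e)]);y=[np.cos(a-np.pi/2),np.sin(a-np.pi/2),0]
R=Rtool(z,y);go(bedpt(b,u+gu,0,w+gw)+.019*z,R,'place')
s=ctrl.sense();print(s['time'],s['ee_pos'],s['tool_rot'],s['joints'],s['ft_force'],s['gripper_width'])
E
python3 place.py .075 .06 92 .008 .009
```

```text
place shift [-0.0573  0.2316 -0.122 ] turn [-0.1576 -0.017  -0.0453]
7.4 [ 0.5416 -0.0421  0.2511] [ 3.1407 -0.9571  1.8341] [ 0.2919  0.6963  0.238   1.5222 -0.7667  1.7319  0.9976] [-0.488   0.0444 -3.2406] 0.05011114664888104
```

The 0.3 setting never opened the fingers, so the jar was dragged with the grip unchanged. I'll set it down and regrip with the fingers actually opened.

arm_command(increments=[0,0,-0.05,0,0,0,0,0,-0.1,0,0,0,0,0,-0.15,0,0,0,0,0,-0.18,0,0,0,0,0,-0.19,0,0,0,0,0,-0.195,0,0,0,0,0,-0.2,0,0,0,0,0,-0.2,0,0,0])

```text
time: 8.2
ee_pos: [0.5422, -0.0426, 0.0518]
tool_rot: [3.14, -0.958, 1.834]
ft_force: [-0.0, 0.8, -2.7]
gripper_width: 0.0501
grasp_force: 25.0
```

arm_command(increments=[0,0,0,0,0,0,0,0,0,0,0,0,0,0,0,0,0,0,0.0025,-0.009,0,0,0,0,0.0025,-0.009,0,0,0,0,0.0025,-0.009,0,0,0,0], gripper=-0.5)

```text
time: 8.8
ee_pos: [0.5442, -0.0519, 0.0509]
tool_rot: [-3.141, -0.959, 1.831]
ft_force: [0.1, 0.1, 0.4]
gripper_width: 0.0688
grasp_force: 0.0
```

arm_command(increments=[0,0,0,0,0,0,0,0,0,0,0,0,0,0,0,0,0,0,0,0,0,0,0,0,0,0,0,0,0,0,0,0,0,0,0,0], gripper=1, grip_force=25)

```text
time: 9.4
ee_pos: [0.5441, -0.0509, 0.0509]
tool_rot: [-3.141, -0.959, 1.832]
ft_force: [0.9, 1.2, -0.9]
gripper_width: 0.0497
grasp_force: 25.0
```

arm_command(increments=[0,0,0.05,0,0,0,0,0,0.1,0,0,0,0,0,0.15,0,0,0,0,0,0.2,0,0,0,0,0,0.2,0,0,0,0,0,0.2,0,0,0])

```text
time: 10.0
ee_pos: [0.5444, -0.0518, 0.2515]
tool_rot: [3.139, -0.956, 1.835]
ft_force: [-0.3, -0.7, -4.1]
gripper_width: 0.0498
grasp_force: 25.0
```

```bash
python3 place.py .085 .075 92 .008 .009
```

```text
place shift [-0.0601  0.2415 -0.1044] turn [-0.1574 -0.0167 -0.0452]
10.0 [ 0.5444 -0.0518  0.2515] [ 3.1392 -0.9561  1.8346] [ 0.3015  0.7066  0.2424  1.5024 -0.7639  1.7447  1.0006] [-0.3096 -0.7007 -4.1056] 0.04984135822772658
```

arm_command(increments=[-0.06,0.24,0.03,-0.1574,-0.0167,-0.0452,-0.06,0.24,0.03,-0.1574,-0.0167,-0.0452,-0.06,0.24,0.03,-0.1574,-0.0167,-0.0452,-0.06,0.24,0.03,-0.1574,-0.0167,-0.0452,-0.06,0.24,0.03,-0.1574,-0.0167,-0.0452,-0.06,0.2415,0,-0.1574,-0.0167,-0.0452,-0.06,0.2415,-0.05,-0.1574,-0.0167,-0.0452,-0.06,0.2415,-0.08,-0.1574,-0.0167,-0.0452])

```text
time: 10.8
ee_pos: [0.4804, 0.1941, 0.1674]
tool_rot: [-3.138, 0.036, 1.53]
ft_force: [0.1, -0.7, -3.2]
gripper_width: 0.0498
grasp_force: 25.0
```

arm_command(increments=[0,0,-0.01,0,0,0,0,0,-0.024,0,0,0,0,0,-0.024,0,0,0])

```text
time: 11.1
ee_pos: [0.4824, 0.188, 0.1445]
tool_rot: [-3.135, 0.034, 1.521]
ft_force: [0.2, 0.1, -3.0]
gripper_width: 0.0502
grasp_force: 25.0
```

```bash
python3 place.py .085 .035 92 .008 .009
python3 - <<'E'
from h import *
def crop(im,x,y,w,h,k):return cv2.resize(im[y:y+h,x:x+w],None,fx=k,fy=k,interpolation=cv2.INTER_CUBIC)
im=wcam();S=ctrl.camera('scene')
cv2.imwrite('pics/p1.png',np.vstack([crop(im,170,100,260,150,3),crop(S,335,125,130,45,6)])[:,:,::-1])
E
```

```text
place shift [ 0.0029  0.0234 -0.0309] turn [-0.0002 -0.0011  0.0005]
11.1 [0.4824 0.188  0.1445] [-3.1348  0.0339  1.5207] [-0.631   0.3549  0.2271  1.9562 -0.0674  0.8615 -0.4225] [ 0.2134  0.1122 -3.0449] 0.05022520406204128
```

View pics/p1.png

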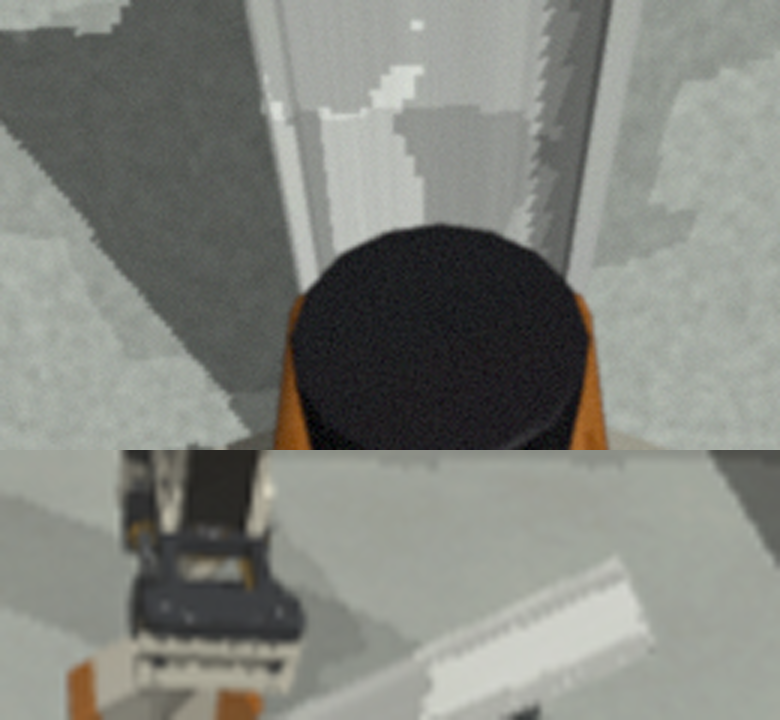

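The wrist crop shows jar A's cap centred at crop column 440 and the chute's centre line at about 442, so the sides line up. Next I'll lower it along the bed normal.

arm_command(increments=[0.001,0.012,-0.016,0,0,0,0.001,0.0234,-0.031,0,0,0,0.001,0.0255,-0.034,0,0,0,0.001,0.0265,-0.0355,0,0,0,0.001,0.0265,-0.0355,0,0,0])

```text
time: 11.7
ee_pos: [0.4852, 0.2165, 0.1116]
tool_rot: [-3.14, 0.032, 1.522]
ft_force: [0.9, 0.6, -3.0]
gripper_width: 0.0494
grasp_force: 25.0
```

arm_command(increments=[0,0.0005,-0.001,0,0,0,0,0.0005,-0.001,0,0,0,0,0.001,-0.002,0,0,0,0,0.001,-0.002,0,0,0])

```text
time: 12.1
ee_pos: [0.4851, 0.2178, 0.1095]
tool_rot: [-3.14, 0.031, 1.522]
ft_force: [0.3, -0.7, -2.1]
gripper_width: 0.05
grasp_force: 25.0
```

```bash
python3 place.py .085 .025 92 .008 .009
```

```text
place shift [ 0.0005 -0.0009 -0.0043] turn [-0.0006 -0.0002  0.0003]
12.1 [0.4851 0.2178 0.1095] [-3.1403  0.0314  1.5218] [-0.6596  0.4256  0.2077  1.949  -0.0822  0.7936 -0.46  ] [ 0.2608 -0.6901 -2.0834] 0.04997271669900532
```

Remaining to the bed is about 4 mm. I'll go down in small steps.

arm_command(increments=[0,0.0005,-0.001,0,0,0,0,0.001,-0.0015,0,0,0,0,0.001,-0.002,0,0,0,0,0.001,-0.002,0,0,0])

```text
time: 12.5
ee_pos: [0.485, 0.2188, 0.1073]
tool_rot: [-3.14, 0.032, 1.522]
ft_force: [0.5, 0.6, -3.1]
gripper_width: 0.0498
grasp_force: 25.0
```

arm_command(increments=[0,0.0003,-0.0005,0,0,0,0,0.0005,-0.001,0,0,0,0,0.0005,-0.001,0,0,0])

```text
time: 12.8
ee_pos: [0.485, 0.2193, 0.1063]
tool_rot: [-3.14, 0.032, 1.522]
ft_force: [-0.4, -0.3, -2.1]
gripper_width: 0.0498
grasp_force: 25.0
```

arm_command(increments=[0,0.0003,-0.0005,0,0,0,0,0.0005,-0.001,0,0,0,0,0.0005,-0.001,0,0,0])

```text
time: 13.1
ee_pos: [0.4852, 0.2197, 0.1059]
tool_rot: [-3.14, 0.032, 1.522]
ft_force: [-2.2, -0.7, 4.3]
gripper_width: 0.05
grasp_force: 25.0
```

arm_command(increments=[-0.0003,-0.0067,-0.0041,0,0,0,-0.0006,-0.0134,-0.0085,0,0,0,-0.001,-0.0201,-0.0128,0,0,0,-0.001,-0.0201,-0.0128,0,0,0])

```text
time: 13.5
ee_pos: [0.4832, 0.1978, 0.0915]
tool_rot: [-3.138, 0.033, 1.52]
ft_force: [-0.1, -4.2, 0.5]
gripper_width: 0.0501
grasp_force: 25.0
```

arm_command(increments=[0,-0.0017,-0.0011,0,0,0,-0.0001,-0.0034,-0.0022,0,0,0,-0.0001,-0.0034,-0.0022,0,0,0])

```text
time: 13.8
ee_pos: [0.4841, 0.1963, 0.0905]
tool_rot: [-3.14, 0.032, 1.522]
ft_force: [-0.7, -2.2, 2.2]
gripper_width: 0.0495
grasp_force: 25.0
```

```bash
python3 place.py .054 .025 92 .008 .009
```

```text
place shift [ 0.0003 -0.0053 -0.0022] turn [-0.0005 -0.0002  0.0003]
13.8 [0.4841 0.1963 0.0905] [-3.1402  0.0316  1.5219] [-0.6248  0.4414  0.2072  1.9826 -0.0897  0.7439 -0.4187] [-0.7039 -2.1907  2.2027] 0.04950350724090597
```

Still about 3 to 5 mm of travel before the stop. I'll continue in 1.5 mm steps.

arm_command(increments=[-0.0001,-0.0013,-0.0008,0,0,0,-0.0001,-0.0025,-0.0016,0,0,0,-0.0001,-0.0025,-0.0016,0,0,0])

```text
time: 14.1
ee_pos: [0.4845, 0.1942, 0.0892]
tool_rot: [-3.141, 0.031, 1.522]
ft_force: [0.1, -1.0, 4.0]
gripper_width: 0.0499
grasp_force: 25.0
```

arm_command(increments=[0,-0.0013,-0.0008,0,0,0,0,-0.0013,-0.0008,0,0,0])

```text
time: 14.3
ee_pos: [0.4845, 0.1928, 0.0883]
tool_rot: [-3.141, 0.031, 1.522]
ft_force: [0.1, 0.6, 4.1]
gripper_width: 0.05
grasp_force: 25.0
```

arm_command(increments=[0,-0.0013,-0.0008,0,0,0,0,-0.0013,-0.0008,0,0,0])

```text
time: 14.5
ee_pos: [0.4843, 0.1914, 0.0874]
tool_rot: [-3.141, 0.031, 1.522]
ft_force: [0.3, -1.8, 3.1]
gripper_width: 0.0495
grasp_force: 25.0
```

arm_command(increments=[0,-0.0013,-0.0008,0,0,0,0,-0.0013,-0.0008,0,0,0])

```text
time: 14.7
ee_pos: [0.4844, 0.1908, 0.087]
tool_rot: [-3.141, 0.03, 1.522]
ft_force: [-0.5, -0.1, 6.1]
gripper_width: 0.0498
grasp_force: 25.0
```

arm_command(increments=[0,-0.0013,-0.0008,0,0,0,0,-0.0013,-0.0008,0,0,0])

```text
time: 14.9
ee_pos: [0.4844, 0.1908, 0.0869]
tool_rot: [-3.141, 0.029, 1.522]
ft_force: [-1.9, 2.6, 12.4]
gripper_width: 0.0506
grasp_force: 25.0
```

arm_command(increments=[0,-0.0008,-0.0005,0,0,0,0,-0.0008,-0.0005,0,0,0])

```text
time: 15.1
ee_pos: [0.4844, 0.1908, 0.0869]
tool_rot: [-3.142, 0.028, 1.523]
ft_force: [-4.0, 3.9, 15.1]
gripper_width: 0.0502
grasp_force: 25.0
```

Jar A is home: the position has stopped changing while the force rises. I'll relieve the push, open, and withdraw straight up along the tool.

arm_command(increments=[0,0.0015,0.0015,0,0,0,0,0.0015,0.0015,0,0,0])

```text
time: 15.3
ee_pos: [0.4838, 0.1908, 0.0869]
tool_rot: [-3.14, 0.03, 1.523]
ft_force: [-0.9, 2.7, 5.2]
gripper_width: 0.0496
grasp_force: 25.0
```

arm_command(increments=[0,0,0,0,0,0,0,0,0,0,0,0,0,0,0,0,0,0,0,0,0,0,0,0], gripper=-0.7)

```text
time: 15.7
ee_pos: [0.4836, 0.1889, 0.0862]
tool_rot: [-3.139, 0.032, 1.521]
ft_force: [-0.4, 0.5, -0.5]
gripper_width: 0.0759
grasp_force: 0.0
```

arm_command(increments=[0,0,0.03,0,0,0,0,0,0.07,0,0,0,0,0,0.12,0,0,0,0,0,0.17,0,0,0,0,0,0.2,0,0,0,0,0,0.2,0,0,0])

```text
time: 16.3
ee_pos: [0.4867, 0.1903, 0.2918]
tool_rot: [3.135, 0.027, 1.521]
ft_force: [-0.1, -0.5, -0.7]
gripper_width: 0.078
grasp_force: 0.0
```

```bash
python3 - <<'E'
from h import *
np.set_printoptions(precision=4,suppress=True)
b=np.load('bed.npy')
im=wcam();print([(np.round(d['centre'],1).tolist(),round(d['confidence'],2)) for d in ctrl.pinpoint('wrist','cap_a')],'pred',proj('wrist',bedpt(b,.108,0,.025)))
# jar B goal
a=np.radians(52.);h=np.array([np.cos(a),np.sin(a),0])
O=np.array([.4432,-.3502,.025])+.010*h;print('B origin',O)
y=[np.cos(a-np.pi/2),np.sin(a-np.pi/2),0]
t=np.radians(10.);z=-h*np.sin(t)-np.array([0,0,np.cos(t)])
go(np.array([.45,-.345,.30]),Rtool(z,y),'viewB')
s=ctrl.sense();print(s['time'],s['ee_pos'],s['ft_force'])
E
```

```text
[([313.3, 136.5], 0.93)] pred [[311.9978 137.5905]]
B origin [ 0.4494 -0.3423  0.025 ]
viewB shift [-0.034  -0.5343  0.0131] turn [-0.0218  0.008  -0.0976]
16.4 [0.484  0.1893 0.2869] [ 0.2067  0.3416 -0.7085]
```

Jar A's cap is found at (313.3,136.5) against a predicted (312,137.6), so it is home. On to jar B.

arm_command(increments=[-0.034,-0.534,0.01,-0.022,0.008,-0.098,-0.034,-0.534,0.01,-0.022,0.008,-0.098,-0.034,-0.534,0.01,-0.022,0.008,-0.098,-0.034,-0.534,0.01,-0.022,0.008,-0.098,-0.034,-0.534,0.01,-0.022,0.008,-0.098,-0.034,-0.534,0.01,-0.022,0.008,-0.098,-0.034,-0.534,0.01,-0.022,0.008,-0.098,-0.034,-0.534,0.01,-0.022,0.008,-0.098], gripper=-1)

```text
time: 17.2
ee_pos: [0.4568, -0.2113, 0.2921]
tool_rot: [-3.138, 0.178, 0.906]
ft_force: [1.0, 0.5, 0.1]
gripper_width: 0.0916
grasp_force: 0.0
```

```bash
cat > preB.py <<'E'
from h import *
np.set_printoptions(precision=4,suppress=True)
import sys
x,y0,az,up,t=map(float,sys.argv[1:6])
a=np.radians(az);h=np.array([np.cos(a),np.sin(a),0]);y=[np.cos(a-np.pi/2),np.sin(a-np.pi/2),0]
t=np.radians(t);z=-h*np.sin(t)-np.array([0,0,np.cos(t)])
go(np.array([x,y0,.033+up])+.019*z,Rtool(z,y),'B')   # grasp 8 mm above the axis
s=ctrl.sense();print(s['time'],s['ee_pos'],s['tool_rot'],s['joints'])
E
python3 preB.py .4494 -.3423 52 .22 15
```

```text
B shift [-0.0104 -0.1348 -0.0575] turn [-0.0108  0.0078  0.0004]
17.2 [ 0.4568 -0.2113  0.2921] [-3.1383  0.1783  0.9058] [-0.2468  0.2047  0.5892  1.8251  0.0582  1.2073 -0.3515]
```

arm_command(increments=[-0.01,-0.135,-0.04,-0.011,0.008,0,-0.01,-0.135,-0.04,-0.011,0.008,0,-0.01,-0.135,-0.04,-0.011,0.008,0,-0.01,-0.135,-0.04,-0.011,0.008,0,-0.01,-0.135,-0.04,-0.011,0.008,0])

```text
time: 17.7
ee_pos: [0.4463, -0.3452, 0.2518]
tool_rot: [-3.14, 0.264, 0.902]
ft_force: [1.1, -0.2, 0.2]
gripper_width: 0.0923
grasp_force: 0.0
```

```bash
python3 - <<'E'
from h import *
np.set_printoptions(precision=4,suppress=True)
im=wcam()
O=np.array([.4494,-.3423,.025]);a=np.radians(52.);h=np.array([np.cos(a),np.sin(a),0]);l=np.array([-h[1],h[0],0])
c=[O+h*s+l*q+[0,0,.025] for s,q in((-.054,-.025),(-.054,.025),(.034,.025),(.034,-.025))]
g=im.copy();P=proj('wrist',np.array(c)).astype(int);cv2.polylines(g,[P.reshape(-1,1,2)],True,(0,255,0),1)
cc=proj('wrist',O+h*.054)[0];cv2.circle(g,(int(cc[0]),int(cc[1])),3,(0,255,255),-1)
cv2.imwrite('pics/w4.png',g[:,:,::-1])
for n in ['jar_b','cap_b']: print(n,[(np.round(d['centre'],1).tolist(),round(d['confidence'],2),atz('wrist',d['centre'],.025)) for d in ctrl.pinpoint('wrist',n)])
print(proj('wrist',O),cc)
E
python3 preB.py .4494 -.3423 52 .08 15
```

```text
jar_b [([316.6, 120.1], 0.71, array([ 0.4496, -0.3416,  0.025 ]))]
cap_b [([318.4, 71.9], 0.92, array([ 0.4833, -0.3021,  0.025 ]))]
[[316.8217 120.6954]] [316.5676  70.4767]
B shift [-0.0025 -0.0031 -0.1587] turn [0.0001 0.0002 0.0001]
17.85 [ 0.4489 -0.3431  0.2533] [3.14   0.2614 0.9068] [-0.0611  0.3655  0.6366  1.7627  0.0509  1.1105 -0.1407]
```

View pics/w4.png

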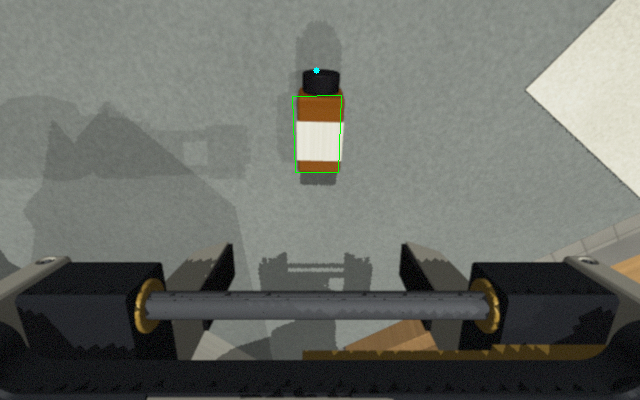

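The wrist view shows jar B at (317,120) with its outline on the prediction. I'll descend and grip.

arm_command(increments=[0,0,-0.05,0,0,0,0,0,-0.1,0,0,0,0,0,-0.15,0,0,0,0,0,-0.19,0,0,0,0,0,-0.22,0,0,0,0,0,-0.238,0,0,0,0,0,-0.238,0,0,0,0,0,-0.238,0,0,0])

```text
time: 18.65
ee_pos: [0.4493, -0.3439, 0.0165]
tool_rot: [3.139, 0.261, 0.906]
ft_force: [-0.5, 0.0, 1.1]
gripper_width: 0.0917
grasp_force: 0.0
```

arm_command(increments=[0,0,0,0,0,0,0,0,0,0,0,0,0,0,0,0,0,0,0,0,0,0,0,0,0,0,0,0,0,0,0,0,0,0,0,0,0,0,0,0,0,0,0,0,0,0,0,0], gripper=1, grip_force=25)

```text
time: 19.45
ee_pos: [0.4489, -0.3449, 0.0163]
tool_rot: [3.138, 0.262, 0.904]
ft_force: [1.3, -0.1, 2.6]
gripper_width: 0.0501
grasp_force: 24.9
```

arm_command(increments=[0,0,0.05,0,0,0,0,0,0.1,0,0,0,0,0,0.15,0,0,0,0,0,0.2,0,0,0,0,0,0.25,0,0,0,0,0,0.28,0,0,0,0,0,0.28,0,0,0])

```text
time: 20.15
ee_pos: [0.4501, -0.3463, 0.3004]
tool_rot: [3.131, 0.259, 0.902]
ft_force: [0.7, 0.0, -2.3]
gripper_width: 0.0498
grasp_force: 24.9
```

```bash
python3 place.py .195 .075 72 0 .008
```

```text
place shift [ 0.0385  0.6285 -0.0977] turn [ 0.0874 -0.0309  0.0962]
20.15 [ 0.4501 -0.3463  0.3004] [3.1309 0.259  0.9017] [-0.0814  0.3206  0.6622  1.7075  0.0682  1.1972 -0.1358] [ 0.7299  0.0364 -2.3323] 0.04981882816119662
```

arm_command(increments=[0.0385,0.6285,0.02,0.0874,-0.0309,0.0962,0.0385,0.6285,0.02,0.0874,-0.0309,0.0962,0.0385,0.6285,0.02,0.0874,-0.0309,0.0962,0.0385,0.6285,0.02,0.0874,-0.0309,0.0962,0.0385,0.6285,0.02,0.0874,-0.0309,0.0962,0.0385,0.6285,0.02,0.0874,-0.0309,0.0962,0.0385,0.6285,0.02,0.0874,-0.0309,0.0962,0.0385,0.6285,0.02,0.0874,-0.0309,0.0962])

```text
time: 20.95
ee_pos: [0.4715, 0.0552, 0.3067]
tool_rot: [-3.132, -0.311, 1.522]
ft_force: [2.2, -0.9, -1.4]
gripper_width: 0.05
grasp_force: 24.9
```

```bash
python3 place.py .195 .075 72 .003 .0098
```

```text
place shift [ 0.0172  0.2286 -0.1008] turn [ 0.0004 -0.0015 -0.0002]
20.95 [0.4715 0.0552 0.3067] [-3.1317 -0.311   1.5218] [-0.2497  0.0853  0.3328  1.9236 -0.3666  1.1832  0.1826] [ 2.2085 -0.9293 -1.3587] 0.04995344056232933
```

arm_command(increments=[0.017,0.229,0,0,-0.001,0,0.017,0.229,0,0,-0.001,0,0.017,0.229,0,0,-0.001,0,0.017,0.229,0,0,-0.001,0,0.017,0.229,0,0,-0.001,0,0.017,0.229,-0.05,0,-0.001,0,0.017,0.229,-0.09,0,-0.001,0,0.017,0.229,-0.09,0,-0.001,0])

```text
time: 21.75
ee_pos: [0.4838, 0.2808, 0.2106]
tool_rot: [-3.128, -0.304, 1.524]
ft_force: [-0.9, 0.1, -3.2]
gripper_width: 0.0497
grasp_force: 24.9
```

```bash
python3 place.py .195 .035 72 .003 .0098
python3 - <<'E'
from h import *
def crop(im,x,y,w,h,k):return cv2.resize(im[y:y+h,x:x+w],None,fx=k,fy=k,interpolation=cv2.INTER_CUBIC)
im=wcam();S=ctrl.camera('scene')
cv2.imwrite('pics/p2.png',np.vstack([crop(im,170,60,260,150,3),crop(S,335,125,130,50,6)])[:,:,::-1])
E
```

```text
place shift [ 0.006   0.0247 -0.0383] turn [ 0.0015 -0.0022 -0.0008]
21.75 [0.4838 0.2808 0.2106] [-3.1276 -0.304   1.5243] [-0.5022  0.2643  0.1268  1.9389 -0.4179  0.8681 -0.1651] [-0.9029  0.0638 -3.2329] 0.049662823155979835
```

View pics/p2.png

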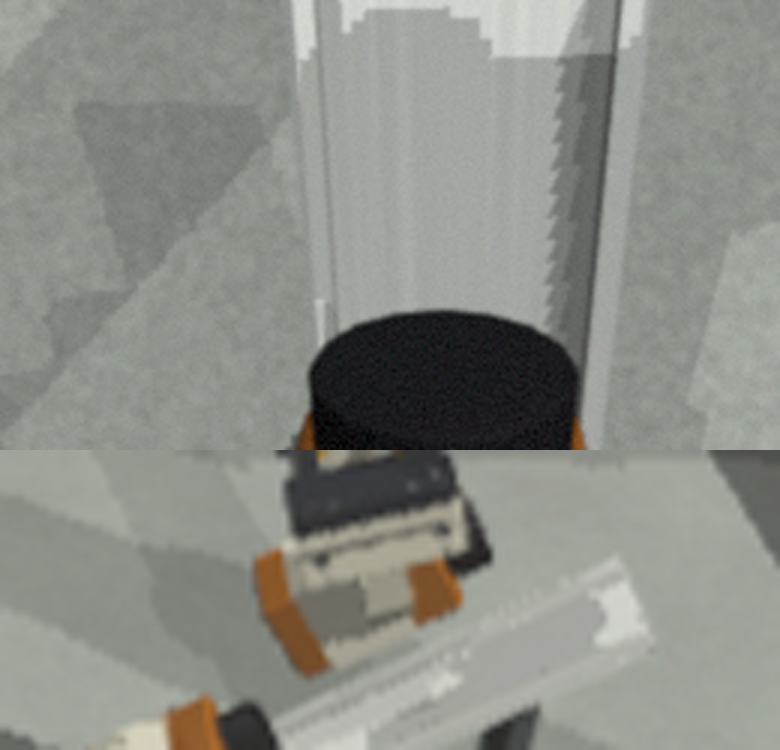

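Jar B is right way up with its cap uphill, but it's about 4 mm to the left of the chute's centre (column 443 against 466). I'll let the arm settle and re-measure.

arm_command(increments=[0,0,0,0,0,0,0,0,0,0,0,0,0,0,0,0,0,0])

```text
time: 22.15
ee_pos: [0.491, 0.2835, 0.2207]
tool_rot: [3.138, -0.313, 1.528]
ft_force: [-0.2, -0.4, -1.5]
gripper_width: 0.0498
grasp_force: 24.9
```

```bash
python3 place.py .195 .035 72 .003 .0098
python3 - <<'E'
from h import *
im=wcam();b=np.load('bed.npy')
print([(np.round(d['centre'],1).tolist(),round(d['confidence'],2)) for d in ctrl.pinpoint('wrist','top_end')],proj('wrist',bedpt(b,.3,0,0)))
print([(np.round(d['centre'],1).tolist(),round(d['confidence'],2)) for d in ctrl.pinpoint('wrist','cap_b')])
print(proj('wrist',[bedpt(b,.2,0,0),bedpt(b,.25,0,0)]))
g=im[110:190:20,250:400].astype(int);
for r in (100,130,150): 
    e=np.abs(np.diff(im[r].astype(int).sum(1)));print(r,[(i) for i in range(255,395) if e[i]>40])
E
```

```text
place shift [-0.0013  0.022  -0.0484] turn [ 0.0001  0.0006 -0.0006]
22.15 [0.491  0.2835 0.2207] [ 3.1379 -0.3134  1.5283] [-0.5019  0.2546  0.1277  1.9279 -0.4183  0.8694 -0.1658] [-0.2285 -0.4318 -1.4739] 0.049759081056648564
[([311.0, 45.9], 0.61)] [[311.92744781  43.68679319]]
[([318.4, 184.4], 0.63)]
[[312.23969483 189.37851356]
 [312.10316681 125.67573864]]
100 [258, 259, 265, 266, 340, 341, 358, 359]
130 [261, 262, 267, 268, 274, 275, 278, 279, 340, 355, 356, 357]
150 [263, 264, 269, 276, 282, 340, 354, 355, 363]
```

arm_command(increments=[-0.002,0.011,-0.024,0,0,0,-0.002,0.022,-0.045,0,0,0,-0.002,0.022,-0.047,0,0,0,-0.002,0.0235,-0.05,0,0,0,-0.002,0.0235,-0.05,0,0,0,-0.002,0.0235,-0.05,0,0,0])

```text
time: 22.9
ee_pos: [0.4889, 0.3065, 0.1699]
tool_rot: [3.139, -0.312, 1.527]
ft_force: [0.9, -0.2, -2.2]
gripper_width: 0.0501
grasp_force: 24.9
```

```bash
python3 place.py .195 .025 72 .003 .0098
python3 - <<'E'
from h import *
im=wcam();b=np.load('bed.npy')
print([(np.round(d['centre'],1).tolist(),round(d['confidence'],2)) for d in ctrl.pinpoint('wrist','cap_b')])
print(proj('wrist',[bedpt(b,.249,0,.025),bedpt(b,.249,-.02,.025),bedpt(b,.249,.02,.025)]))
E
```

```text
place shift [ 0.0012  0.0045 -0.0059] turn [ 0.0003  0.0003 -0.0005]
22.9 [0.4889 0.3065 0.1699] [ 3.1392 -0.3125  1.5275] [-0.5198  0.3321  0.1014  1.9564 -0.4578  0.7605 -0.1502] [ 0.8753 -0.1511 -2.1764] 0.05012866715268304
[([314.9, 179.5], 0.57)]
[[317.1478339  168.63335819]
 [361.21215191 168.81182773]
 [273.05245356 168.45476285]]
```

arm_command(increments=[0.0005,0.0016,-0.0025,0,0,0,0.0005,0.0022,-0.0034,0,0,0,0.0005,0.0027,-0.0042,0,0,0,0.0005,0.0027,-0.0042,0,0,0])

```text
time: 23.4
ee_pos: [0.4882, 0.3095, 0.1644]
tool_rot: [3.141, -0.312, 1.528]
ft_force: [-0.3, -0.3, -3.4]
gripper_width: 0.05
grasp_force: 24.9
```

arm_command(increments=[0,0.0004,-0.0006,0,0,0,0,0.0008,-0.0012,0,0,0,0,0.0008,-0.0012,0,0,0])

```text
time: 23.7
ee_pos: [0.4884, 0.3099, 0.1638]
tool_rot: [3.141, -0.312, 1.528]
ft_force: [-2.1, -2.9, 3.7]
gripper_width: 0.0499
grasp_force: 24.9
```

arm_command(increments=[0,0.0003,-0.0005,0,0,0,0,0.0005,-0.001,0,0,0,0,0.0005,-0.001,0,0,0])

```text
time: 24.0
ee_pos: [0.4885, 0.3099, 0.1635]
tool_rot: [3.141, -0.312, 1.527]
ft_force: [-5.8, -6.5, 11.2]
gripper_width: 0.0496
grasp_force: 25.0
```

Jar B is on the bed, with about 15 N. I'll relieve that slightly and slide it downhill.

arm_command(increments=[-0.0008,-0.0006,0.0009,0,0,0,-0.0011,-0.0073,-0.0034,0,0,0,-0.0014,-0.014,-0.0078,0,0,0,-0.0017,-0.0207,-0.0122,0,0,0,-0.0017,-0.0207,-0.0122,0,0,0])

```text
time: 24.5
ee_pos: [0.487, 0.2878, 0.1492]
tool_rot: [3.141, -0.31, 1.525]
ft_force: [0.2, -4.9, 0.7]
gripper_width: 0.0497
grasp_force: 25.0
```

arm_command(increments=[-0.0001,-0.0017,-0.0011,0,0,0,-0.0001,-0.0034,-0.0022,0,0,0,-0.0001,-0.0034,-0.0022,0,0,0])

```text
time: 24.8
ee_pos: [0.4871, 0.2869, 0.1485]
tool_rot: [3.14, -0.313, 1.528]
ft_force: [0.3, -2.5, 6.0]
gripper_width: 0.0498
grasp_force: 25.0
```

```bash
python3 place.py .162 .025 72 .003 .0098
```

```text
place shift [ 0.0016 -0.0036 -0.0026] turn [ 0.0002  0.0002 -0.0006]
24.8 [0.4871 0.2869 0.1485] [ 3.14   -0.3127  1.5278] [-0.4808  0.35    0.095   1.9913 -0.4856  0.724  -0.0824] [ 0.3001 -2.4825  5.9768] 0.04983848148305008
```

arm_command(increments=[0,-0.0013,-0.0008,0,0,0,0,-0.0013,-0.0008,0,0,0])

```text
time: 25.0
ee_pos: [0.4872, 0.2859, 0.1479]
tool_rot: [3.14, -0.313, 1.528]
ft_force: [0.4, -1.7, 6.5]
gripper_width: 0.0499
grasp_force: 25.0
```

arm_command(increments=[0,-0.0013,-0.0008,0,0,0,0,-0.0013,-0.0008,0,0,0])

```text
time: 25.2
ee_pos: [0.4873, 0.2846, 0.1471]
tool_rot: [3.14, -0.313, 1.528]
ft_force: [-0.2, -1.1, 5.3]
gripper_width: 0.0499
grasp_force: 25.0
```

arm_command(increments=[0,-0.0013,-0.0008,0,0,0,0,-0.0013,-0.0008,0,0,0])

```text
time: 25.4
ee_pos: [0.4873, 0.2843, 0.1469]
tool_rot: [3.139, -0.314, 1.529]
ft_force: [-1.3, 0.8, 7.5]
gripper_width: 0.0496
grasp_force: 25.0
```

arm_command(increments=[0,-0.001,-0.0006,0,0,0,0,-0.001,-0.0006,0,0,0])

```text
time: 25.6
ee_pos: [0.4873, 0.2844, 0.1469]
tool_rot: [3.139, -0.316, 1.53]
ft_force: [-1.7, 1.5, 11.0]
gripper_width: 0.0499
grasp_force: 25.0
```

arm_command(increments=[0,-0.001,-0.0006,0,0,0,0,-0.001,-0.0006,0,0,0])

```text
time: 25.8
ee_pos: [0.4873, 0.2844, 0.1469]
tool_rot: [3.139, -0.317, 1.53]
ft_force: [-1.3, 4.8, 11.8]
gripper_width: 0.0502
grasp_force: 25.0
```

```bash
python3 place.py .162 .025 72 .003 .0098
```

```text
place shift [ 0.0014 -0.0011 -0.0009] turn [-0.0004  0.0004 -0.0009]
25.8 [0.4873 0.2844 0.1469] [ 3.1388 -0.3168  1.53  ] [-0.4712  0.3509  0.0919  1.9961 -0.4938  0.7199 -0.0658] [-1.265   4.7894 11.7889] 0.05016787160022868
```

Jar B has stopped against jar A's cap, within about 1 mm of the predicted seat. I'll release and back away along the tool axis.

arm_command(increments=[0,0.0015,0.0016,0,0,0,0,0.0015,0.0016,0,0,0])

```text
time: 26.0
ee_pos: [0.4868, 0.2844, 0.1469]
tool_rot: [3.14, -0.314, 1.53]
ft_force: [0.0, 3.5, 5.9]
gripper_width: 0.0503
grasp_force: 25.0
```

arm_command(increments=[0,0,0,0,0,0,0,0,0,0,0,0,0,0,0,0,0,0,0,0,0,0,0,0], gripper=-0.7)

```text
time: 26.4
ee_pos: [0.4862, 0.2817, 0.1453]
tool_rot: [-3.141, -0.311, 1.527]
ft_force: [-0.0, -0.6, 0.5]
gripper_width: 0.0759
grasp_force: 0.0
```

arm_command(increments=[0,-0.009,0.028,0,0,0,0,-0.02,0.065,0,0,0,0,-0.033,0.11,0,0,0,0,-0.04,0.13,0,0,0,0,-0.04,0.13,0,0,0])

```text
time: 26.9
ee_pos: [0.4892, 0.2414, 0.2798]
tool_rot: [3.134, -0.314, 1.527]
ft_force: [-0.2, 0.1, 0.1]
gripper_width: 0.0783
grasp_force: 0.0
```

```bash
python3 - <<'E'
from h import *
np.set_printoptions(precision=4,suppress=True)
b=np.load('bed.npy');im=wcam()
P=lambda c,n:[(np.round(d['centre'],1).tolist(),round(d['confidence'],2)) for d in ctrl.pinpoint(c,n)]
print(P('wrist','cap_a'),proj('wrist',[bedpt(b,.108,0,.025),bedpt(b,.216,0,.025)]))
S=ctrl.camera('scene');print(P('scene','cap_a'),P('scene','jar_a'),proj('scene',[bedpt(b,u,0,.025) for u in(.054,.108,.162,.216)]))
def crop(im,x,y,w,h,k):return cv2.resize(im[y:y+h,x:x+w],None,fx=k,fy=k,interpolation=cv2.INTER_CUBIC)
cv2.imwrite('pics/p3.png',np.vstack([crop(im,170,30,260,200,3)[:300],crop(S,335,130,130,50,6)])[:,:,::-1])
# push pose: TCP tip at cap B top centre, same tool orientation; pre 25 mm uphill
p,R=pose()
for u in(.245,.22): go(bedpt(b,u+.0095,0,.020),R,u)
s=ctrl.sense();print(s['time'],s['ee_pos'],s['ft_force'])
E
```

```text
[([309.6, 147.3], 0.61)] [[312.2333 240.2469]
 [312.0226 142.1588]]
[([376.3, 171.0], 0.92), ([413.4, 157.5], 0.67), ([393.8, 165.5], 0.62), ([221.2, 269.0], 0.61)] [([363.4, 180.1], 0.79)] [[364.5008 178.1157]
 [379.7959 170.8589]
 [395.6143 163.3537]
 [411.9834 155.5874]]
0.245 shift [ 0.0069  0.1181 -0.0738] turn [0. 0. 0.]
0.22 shift [ 0.0059  0.0972 -0.0874] turn [0. 0. 0.]
27.15 [0.4854 0.2424 0.2742] [ 0.411  -0.4745  1.0894]
```

View pics/p3.png

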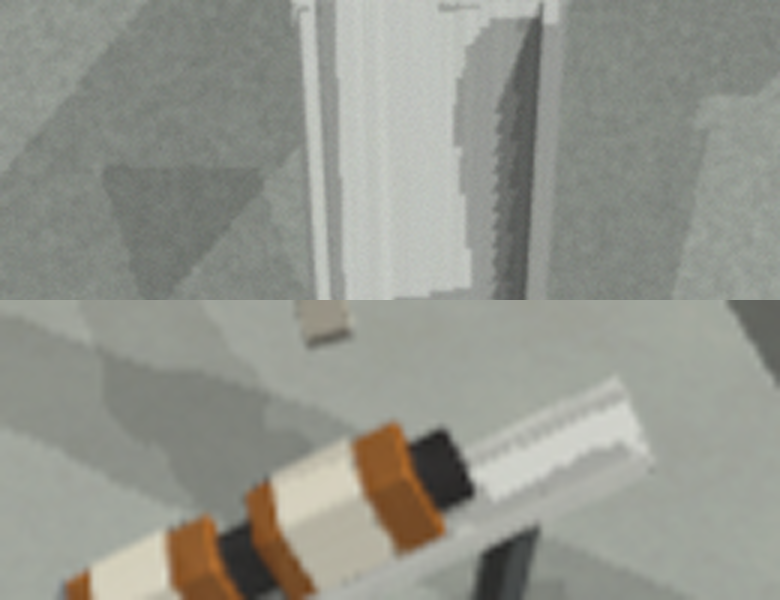

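The scene crop shows both jars in the chute, caps uphill, with jar B's base against jar A's cap. I'll do a feel test by pushing lightly on the upper cap with the fingers shut.

arm_command(increments=[0.003,0.05,0,0,0,0,0.003,0.1,0,0,0,0,0.003,0.12,0,0,0,0,0.003,0.12,0,0,0,0,0.003,0.12,-0.03,0,0,0,0.003,0.12,-0.06,0,0,0,0.003,0.12,-0.075,0,0,0,0.003,0.12,-0.075,0,0,0], gripper=1, grip_force=5)

```text
time: 27.95
ee_pos: [0.4879, 0.3603, 0.1976]
tool_rot: [-3.137, -0.308, 1.525]
ft_force: [0.2, -0.2, 0.4]
gripper_width: 0.0186
grasp_force: 0.0
```

arm_command(increments=[0,0,0,0,0,0,0,0,0,0,0,0,0,0,0,0,0,0])

```text
time: 28.25
ee_pos: [0.4905, 0.3627, 0.2026]
tool_rot: [3.139, -0.313, 1.528]
ft_force: [-0.9, -0.3, -0.3]
gripper_width: 0.0005
grasp_force: 0.0
```

```bash
python3 - <<'E'
from h import *
b=np.load('bed.npy');p,R=pose();go(bedpt(b,.2255,0,.020),R,'contact');s=ctrl.sense();print(s['gripper_width'],s['ft_force'])
E
```

```text
contact shift [ 0.0007 -0.0265 -0.018 ] turn [0. 0. 0.]
0.0004819096432672706 [-0.85738707 -0.29801729 -0.31700421]
```

arm_command(increments=[0,-0.011,-0.0075,0,0,0,0,-0.021,-0.0142,0,0,0,0,-0.0235,-0.0158,0,0,0,0,-0.0235,-0.0158,0,0,0])

```text
time: 28.65
ee_pos: [0.4896, 0.3377, 0.1848]
tool_rot: [-3.141, -0.311, 1.526]
ft_force: [-0.3, -0.9, -0.3]
gripper_width: 0.0004
grasp_force: 0.0
```

arm_command(increments=[0,-0.0013,-0.0008,0,0,0,0,-0.0025,-0.0016,0,0,0,0,-0.0025,-0.0016,0,0,0])

```text
time: 28.95
ee_pos: [0.4897, 0.3369, 0.1839]
tool_rot: [3.141, -0.313, 1.528]
ft_force: [-0.2, 1.1, 1.3]
gripper_width: 0.0007
grasp_force: 0.7
```

arm_command(increments=[0,-0.0013,-0.0008,0,0,0,0,-0.0013,-0.0008,0,0,0])

```text
time: 29.15
ee_pos: [0.4898, 0.3366, 0.1838]
tool_rot: [3.14, -0.314, 1.529]
ft_force: [-0.8, 4.1, 4.0]
gripper_width: 0.0009
grasp_force: 2.9
```

arm_command(increments=[0,-0.0013,-0.0008,0,0,0,0,-0.0013,-0.0008,0,0,0])

```text
time: 29.35
ee_pos: [0.4903, 0.3363, 0.1837]
tool_rot: [3.138, -0.316, 1.53]
ft_force: [0.8, 6.8, 5.4]
gripper_width: 0.0004
grasp_force: 4.3
```

arm_command(increments=[0,-0.0013,-0.0008,0,0,0,0,-0.0026,-0.0016,0,0,0,0,-0.0026,-0.0016,0,0,0])

```text
time: 29.65
ee_pos: [0.4905, 0.3361, 0.1836]
tool_rot: [3.137, -0.319, 1.531]
ft_force: [0.1, 10.6, 7.6]
gripper_width: 0.0006
grasp_force: 6.8
```

arm_command(increments=[0,-0.0013,-0.0008,0,0,0,0,-0.0026,-0.0016,0,0,0,0,-0.0026,-0.0016,0,0,0])

```text
time: 29.95
ee_pos: [0.4906, 0.3359, 0.1835]
tool_rot: [3.135, -0.322, 1.533]
ft_force: [-1.6, 13.6, 12.9]
gripper_width: 0.0004
grasp_force: 9.4
```

It holds solidly at about 18 N. I'll back off uphill, rise and check.

arm_command(increments=[0,0.008,0.006,0,0,0,0,0.03,0.025,0,0,0,0,0.04,0.06,0,0,0,0,0.04,0.11,0,0,0,0,0.04,0.15,0,0,0,0,0.04,0.15,0,0,0,0,0.04,0.15,0,0,0])

```text
time: 30.65
ee_pos: [0.4901, 0.3675, 0.329]
tool_rot: [3.14, -0.311, 1.527]
ft_force: [-0.2, 0.4, -0.4]
gripper_width: 0.0004
grasp_force: 0.0
```

```bash
python3 - <<'E'
from h import *
np.set_printoptions(precision=2,suppress=True)
b=np.load('bed.npy');P=lambda c,n:[(np.round(d['centre'],1).tolist(),round(d['confidence'],2)) for d in ctrl.pinpoint(c,n)]
S=ctrl.camera('scene');T=ctrl.camera('top')
for n in('jar_a','cap_a','bowl','tub','spoon'):print(n,P('scene',n),P('top',n))
def crop(im,x,y,w,h,k):return cv2.resize(im[y:y+h,x:x+w],None,fx=k,fy=k,interpolation=cv2.INTER_CUBIC)
cv2.imwrite('pics/p4.png',np.vstack([crop(S,335,130,130,70,6),cv2.resize(T[130:270,160:440],(780,180*1+0))])[:,:,::-1])
s=ctrl.sense();print(s['time'],s['ee_pos'],s['ft_force'])
E
```

```text
jar_a [([363.0, 176.5], 0.85), ([393.9, 163.2], 0.77), ([365.5, 178.3], 0.7)] [([234.2, 242.1], 0.74), ([270.5, 242.5], 0.67)]
cap_a [([374.8, 170.2], 0.97), ([410.8, 153.8], 0.7), ([365.3, 178.8], 0.27)] [([223.0, 239.6], 0.7), ([259.4, 241.2], 0.67), ([270.4, 244.2], 0.23)]
bowl [([221.2, 268.1], 0.93)] [([403.6, 165.6], 0.91)]
tub [([300.9, 256.4], 0.87), ([439.2, 146.2], 0.16)] [([334.3, 174.1], 0.89)]
spoon [([366.4, 274.1], 0.85)] [([284.8, 159.6], 0.7)]
31.25 [0.49 0.37 0.33] [-0.03 -0.02  0.23]
```

View pics/p4.png

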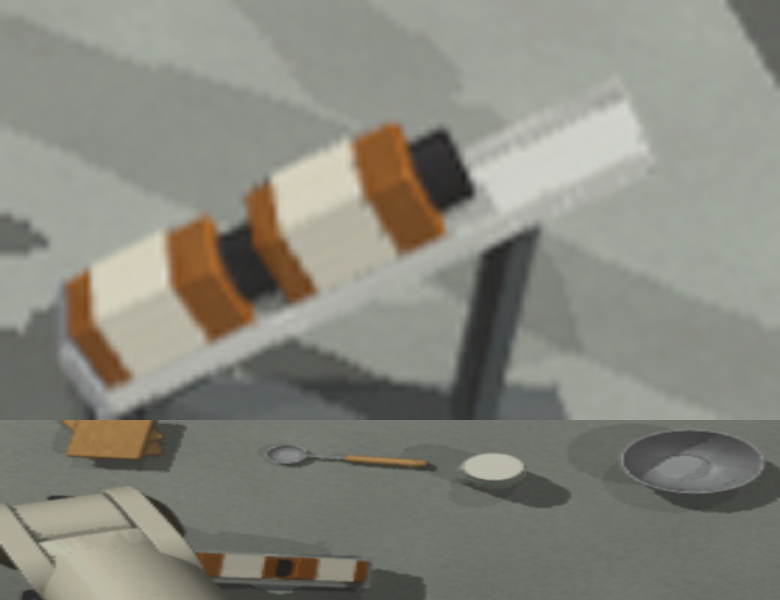

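Jar A sits against the stop (scene crop about (70,290)) with jar B's base against its cap at about (270,250). Both lie flat between the rails, and the bowl, tub and spoon haven't moved. Handing in.

```bash
python3 -c "
from rig import ctrl
print(ctrl.finish_job())"
```

```text
the job is handed in; nothing more can be done
None
```

I loaded both jars flat in the chute, caps uphill: jar A home against the stop, jar B home against its cap (it held firm at about 18 N), with the bowl, tub and spoon unmoved, and handed the job in at about 31 s.

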